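Free a locked centrifuge lid with the release pin

ROBOT

A 6-joint arm with a two-finger parallel gripper is mounted at the origin on a cart in front of the work surface, level with it; the furniture and walls round the work are solid. World frame = base frame: x ahead of the robot, y to its left, z up, the work surface at z = 0. Lengths are in m, angles in rad, forces in N, time in s.
With the tool pointing down it reaches from about 0.3 to 0.775 m from the base axis. Payload 14.6 kg.
Tool frame: the origin (TCP) lies between the finger pads; the fingertips stand 19 mm ahead of it and the grasp point (between the pads) is the TCP; z points along the fingers, y is the line along which they close (so a half turn about z gives the same grasp; the last joint's range is limited). The gripper opens to 94 mm and grips with 3 to 60 N. Pads are 16 mm wide; open, the fingers measure 119 mm over their backs; the gripper's body (75 mm by 177 mm) begins 78 mm behind the grasp point.
Start: joints at [1.197, 0.3, 1.521, -0, 1.321, -0.067], TCP at [0.166, 0.524, 0.224] pointing down, gripper open.
Joint ranges: [-3.03, 3.03], [-0.79, 2.21], [0.23, 2.52], [-1.04, 4.18], [0, 3.07], [-2.55, 2.55]. Speed limits (rad/s): [2.22, 2.22, 2.57, 3.14, 3.14, 3.14].

INTERFACE

Orientations are given as a unit quaternion [w, x, y, z].
In Python, from station import env gives the robot as it stands.
- The arm moves only by the tool move_arm, never from a script. Its argument "series" is a list of rows, each a list of 7 numbers: the turn, a rotation vector about the world's x, y, z in degrees, then the shift along the world's x, y, z in m, then the opening, from -1 (shut) to 1 (fully open). In form: [[ax, ay, az, x, y, z, hand], ...]. A call has 1 to 12 rows; each row is the pose to reach, as a shift and turn from the pose commanded when the call began; what a row does not reach only later rows make up. A row lasts 1/10 s, in which the tool goes at most 50 mm and 8.59 degrees, less where a joint would pass 70% of its speed; a pose out of reach is approached as far as the arm can. A call with a gripper value outside its range is refused whole. The fingers move at their own pace and stop on an object; the grip force is fixed at half the most. Time passes only in rows, so rows that repeat a pose let the fingers close. It gives the time, the measured TCP pose, the force, the opening and the grip force at its end, in the units of the state.
- env.read_state(): the state, without advancing time (a new reading comes with each control period).
- env.camera(name): name is "scene" or "top"; returns the picture (480x640x3 uint8, red, green, blue); there is no depth.
- env.calibration(name): a dict with "vfov" (degrees; the focal length in pixels is half the picture's height over the tangent of half this angle, whatever the lens; pixels are square), "cx", "cy" (the principal point, pixels), "rvec" (rotation vector, rad) and "tvec" (3), from world to camera coordinates, as OpenCV has them. Camera axes: x right, y down, z forward; pixel columns grow to the right and rows downward; lengths in m; the calibration is good to about 2 mm. A picture is of the moment at which its call begins. calibration takes no time and is no camera call.
- env.hand_in(): hands the job in; it is judged then, once.
The state is a dict: "time_s": time; "joints": joint angles; "joint_velocities": joint speeds; "joint_torque": joint torques, N m; "tool_pos": TCP position; "tool_rot": TCP orientation; "force": force on the tool from outside, world axes, zero at the start; "ft_torque": the same for the moment, N m; "width": opening from 0.0 (shut) to 1.0 (fully open); "finger_force": force on a finger pad.
Only numpy, scipy, OpenCV 4.12 (cv2) and the standard library are available. Lean on these libraries where they do the work, as an engineer would, in place of code of your own. Each camera call takes 0.05 s, during which the arm holds its last target. There are 200 camera calls.

TASK

The bench centrifuge has lost power with its lid locked: take the release pin from its stand and push it down through the small hole in the centrifuge's front deck until you feel the hidden spring latch give and the lid springs ajar. Feel your way gently and do not force the pin (never more than 25 N between it and the machine). At the end the pin must stand upright again, fully down in its own socket of the stand, the lid must be swung fully open, and the other things on the bench must be where they were.

Things in the scene. Friction and masses are not known exactly. Their poses are not given: they have to be found in the camera images.
- centrifuge: white bench centrifuge, 230 (x) x 200 (y) x 115 mm high without its lid, fixed to the bench; origin under its centre, on the bench. Its front (-x) has a dark display and a knob. The front 60 mm of its top is a level deck, 12 mm thick, with the access hole; the grey lid covers the rest, hinged at the rear (+x); shut, it lies at 118 to 134 mm height, its window to 141 mm
- port (a point): centre of the mouth of the access hole, level with the deck (115 mm above the bench), its axes those of the centrifuge: a straight vertical hole of 8 mm diameter in a 24 mm square steel plate let into the deck (0.6 mm proud), at the left (+y) of the deck; its rim is countersunk to 12 mm over the first 4 mm. The latch's trip pad, an 18 mm disc, lies hidden under it
- hinge (a point): middle of the lid's hinge line, 102 mm behind the centrifuge's centre, 121 mm above the bench; the hinge line is parallel to the centrifuge's y axis
- cf_lid (a joint): opening angle of the lid, rad: 0 shut and locked, 1.45 open against its stop. A hidden spring latch locks it: its trip pad lies 20 to 48 mm below the deck (differs at every start), resists with about 4 N at first, lets the lid go after 6 to 7 mm (6 to 8 N) and hits its hard stop 3 mm later (7 to 9 N). Let go, the lid rises by itself to 0.3 to 0.6 and stays wherever it is left; about 2 N at the tab moves it
- lid_tab (a point): grip point of the lid's tab, which is 22 mm wide (along the hinge line), 13 mm thick and sticks out 33 mm from the middle of the lid's front edge. The point lies in mid-thickness, 14 mm from the tab's outer end and 185 mm from the hinge line, about which it swings in a circle as the lid opens; 126.5 mm above the bench with the lid shut
- stand: grey stand block, 46 (x) x 100 (y) x 45 mm high on a 7 mm thick foot of 60 x 112 mm, fixed to the bench, origin under its centre; two sockets 70 mm apart along its y axis: the pin's own, narrow one at -y and a wider one at +y that holds the rotor key
- socket (a point): centre of the mouth of the pin's socket, at the top of the stand (45 mm above the bench): 7.4 mm diameter, 38 mm deep with a closed floor, its rim countersunk to 12.4 mm diameter over the first 5 mm
- pin_grip (a point): middle of the release pin's round black handle, which is 50 mm long and 17 mm in diameter; the point's z axis runs along the pin, away from its tip. The point lies 110 mm above the pin's tip; below the handle is a straight steel rod of 6 mm diameter and 85 mm length. The pin weighs about 45 g and stands upright in its socket at the start, its handle 92 to 142 mm above the bench
- pin_tip (a point): tip of the release pin's steel rod, slightly chamfered, on the pin's axis
- rotor_key: black T-handled rotor key, 88 mm long, standing in the stand's other socket, its 60 mm T-bar across the stand; bystander, leave alone; origin at the foot of its shaft
- timer: white countdown timer, 60 x 66 x 21 mm, on the bench behind the stand; bystander; origin under its centre
- vial_a: small capped vial, 23 mm diameter, 52 mm high; bystander; origin under its centre
- vial_b: another small capped vial, 23 mm diameter, 52 mm high; bystander; origin under its centre
- beaker: small glass beaker, 46 mm diameter, 56 mm high; bystander; origin under its centre
- pen: slim pen, 145 mm long, lying near the front edge of the bench; bystander; origin under its centre
- tweezers: steel forceps, 133 mm long, lying near the front edge of the bench to the right; bystander; origin under its centre

How it is judged:
On the way:
1. the pin is down the access hole (its tip at least 15 mm below the deck) and the lid has sprung ajar (over 0.05 rad) (z of pin_tip in the frame of port below -0.015 m and horizontal distance between pin_tip and port below 0.008 m and value of joint cf_lid above 0.05 rad), for 0.05 s.
At the end, for the whole second after the job is handed in: the lid stands open by more than 1.15 rad and is at rest; the release pin stands upright (within 0.12 rad) in its own socket, its tip within 6 mm of the socket's axis and at least 33 mm below its mouth (value of joint cf_lid above 1.15 rad and velocity of joint cf_lid below 0.05 rad/s and horizontal distance between pin_tip and socket below 0.006 m and z of pin_tip in the frame of socket below -0.033 m and angle between pin_grip's own z axis and vertical below 0.12 rad); the robot touches nothing.
It fails at once if the pin is forced: more than 25 N between pin and centrifuge (contact force between release_pin and centrifuge above 25 N).
It fails at once if a bystander (rotor key, timer, vials, beaker, pen, forceps) is moved by more than 30 mm (distance of any of rotor_key, timer, vial_a, vial_b, beaker, pen, tweezers from where it was at the start of the episode above 0.03 m).
It also fails if it takes over 61 s, if anything falls off the work surface, if the arm or the gripper's body presses on something with over 40 N, if the wrist force passes 120 N, or if a joint passes its speed limit or range.

## Working session

There is one attempt and no reset: what is moved stays moved. The work goes in short steps, Python scripts to look and compute and a tool call to move; the robot and the scene stay as the last step left them, time stands still between calls to the robot, and variables do not carry over. Pictures are saved under pics/ and viewed, at most 10 in all, crops included, and the job is handed in when it is done.

Besides the shell and the picture viewer there is one more tool, called after "Request:" as name([rows], argument=value, ...), one row to a line, values as JSON. move_arm: Moves the arm, as the interface text tells. Its arguments: {"type":"object","properties":{"series":{"type":"array","items":{"type":"array","items":{"type":"number"}}}},"required":["series"]}

```bash
mkdir -p pics
cat > h.py <<'E'
import numpy as np, cv2
from station import env
def cal(n):
    c=env.calibration(n); f=240/np.tan(np.radians(c["vfov"])/2)
    K=np.array([[f,0,c["cx"]],[0,f,c["cy"]],[0,0,1]]); R=cv2.Rodrigues(np.array(c["rvec"],float))[0]; t=np.array(c["tvec"],float)
    return K,R,t
def ray(n,u,v):
    K,R,t=cal(n); return -R.T@t, R.T@np.linalg.inv(K)@np.array([u,v,1.])
def onz(n,u,v,z):
    o,d=ray(n,u,v); return o+d*(z-o[2])/d[2]
def proj(n,p):
    K,R,t=cal(n); q=K@(R@np.array(p,float)+t); return q[:2]/q[2]
def tri(a,b):
    (o1,d1),(o2,d2)=ray("scene",*a),ray("top",*b)
    s=np.linalg.lstsq(np.c_[d1,-d2],o2-o1,rcond=None)[0]; p,q=o1+s[0]*d1,o2+s[1]*d2
    return (p+q)/2,np.linalg.norm(p-q)
def snap(n,f):
    im=np.array(env.camera(n))[:,:,::-1].copy(); cv2.imwrite("pics/"+f+".png",im); return im
E
python3 - <<'E'
from h import *
for n in("scene","top"):
    snap(n,n+"0"); K,R,t=cal(n); print(n,K[0,0],-R.T@t,R[2], env.calibration(n))
print(env.read_state())
E
```

```text
scene 560.3488038502416 [-0.47857974 -0.58497742  0.71169104] [ 0.74833511  0.47055625 -0.46751618] {'vfov': 46.37135196177756, 'cx': 316.10420319061046, 'cy': 237.6384021796183, 'rvec': array([ 1.85645748, -1.01785276,  0.62029662]), 'tvec': array([-0.24234275,  0.29258217,  0.96612988])}
top 440.8940752039239 [ 0.24718342 -0.00691673  1.22931734] [ 0.22205846  0.00942034 -0.97498784] {'vfov': 57.123186927684415, 'cx': 316.40690858772814, 'cy': 234.85712445622494, 'rvec': array([ 2.14175282, -2.0587137 ,  0.23098905]), 'tvec': array([-0.01591569,  0.51377198,  1.14374545])}
{'time_s': 0.1, 'joints': array([ 1.19735861e+00,  3.00418563e-01,  1.52152099e+00,  2.09840201e-05,
        1.32067526e+00, -6.65986870e-02]), 'joint_velocities': array([-6.02817962e-05, -8.06576813e-04, -2.24395693e-03, -4.54594466e-04,
       -8.17247668e-04, -1.45092641e-04]), 'joint_torque': array([ 1.57398008e-03, -5.32646763e+01, -3.53281188e+01,  7.09330570e-02,
        2.35647865e-02, -9.24265191e-05]), 'tool_pos': array([0.16604595, 0.52411552, 0.22394055]), 'tool_rot': array([-1.21460566e-04,  1.52820923e-01,  9.88253765e-01, -4.96539173e-04]), 'force': array([0.00874374, 0.40441771, 0.09741448]), 'ft_torque': array([-0.01385565, -0.00572596,  0.04111515]), 'finger_force': 0.0, 'width': 1.0020821068975299}
```

View pics/scene0.png

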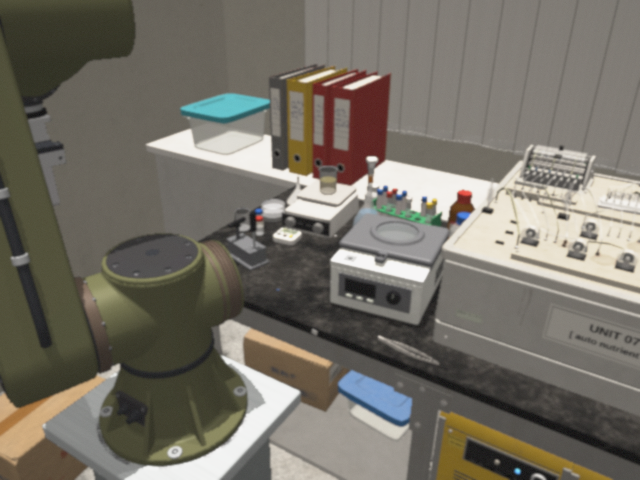

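View pics/top0.png

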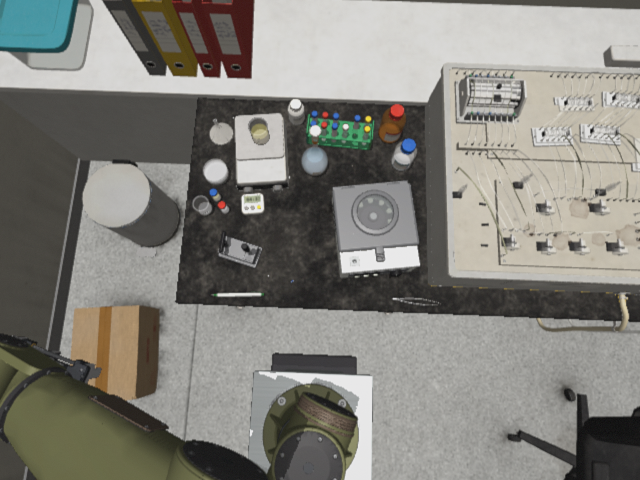

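Run:
```python
import cv2,numpy as np
t=cv2.imread("pics/top0.png");s=cv2.imread("pics/scene0.png")
z=lambda im,x,y,w,h,k:cv2.resize(im[y:y+h,x:x+w],None,fx=k,fy=k,interpolation=cv2.INTER_CUBIC)
# each 400x300
a=z(t,205,220,67,50,6)[:300,:400];b=z(t,325,175,100,110,4)[140:440,:400]
c=z(s,215,195,67,50,6)[:300,:400];d=z(s,325,210,130,97,3.08)[:300,:400]
f=lambda i:cv2.copyMakeBorder(i,0,300-i.shape[0],0,400-i.shape[1],cv2.BORDER_CONSTANT)
cv2.imwrite("pics/z0.png",np.vstack([np.hstack([f(a),f(b)]),np.hstack([f(c),f(d)])]))
```

```text
(no output)
```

View pics/z0.png

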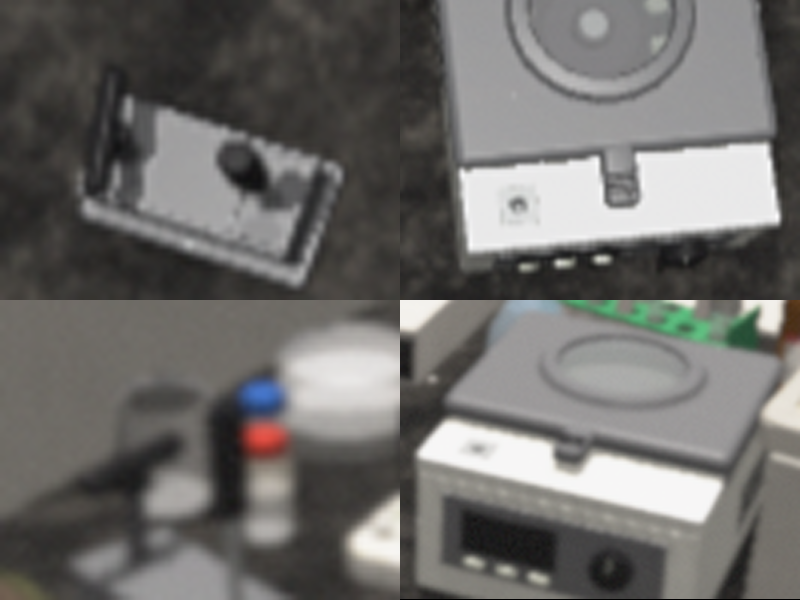

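Run:
```python
from h import *
A=lambda x,y:((x+.5)/6-.5+205,(y+.5)/6-.5+220)
B=lambda x,y:((x-400+.5)/4-.5+325,(y+140+.5)/4-.5+175)
C=lambda x,y:((x+.5)/6-.5+215,(y-300+.5)/6-.5+195)
D=lambda x,y:((x-400+.5)/3.08-.5+325,(y-300+.5)/3.08-.5+210)
print("port top",onz("top",*B(517,204),.115),"scene",onz("scene",*D(477,447),.115),tri(D(477,447),B(517,204)))
for p in[(463,168),(777,143),(468,250),(780,222)]: print("deck",onz("top",*B(*p),.115))
print("tab",onz("top",*B(621,190),.133), onz("top",*B(621,205),.133))
for p in[(83,212),(302,285),(342,170)]: print("foot",onz("top",*A(*p),.007))
print("handle top",onz("top",*A(234,157),.142),"bot",onz("top",*A(257,187),.092))
for z,p in((.142,(228,400)),(.092,(232,512))): print("scene",onz("scene",*C(*p),z))
print(tri(C(228,397),A(234,157)))
print("key",onz("top",*A(113,70),.08),onz("top",*A(95,195),.08))
```

```text
port top [ 0.43720321 -0.09459648  0.115     ] scene [ 0.43924936 -0.09286785  0.115     ] (array([ 0.43683307, -0.09433671,  0.11665031]), np.float64(0.00031067741043344773))
deck [ 0.45924271 -0.05944708  0.115     ]
deck [ 0.48360816 -0.26119117  0.115     ]
deck [ 0.40637221 -0.0640824   0.115     ]
deck [ 0.43220553 -0.26248572  0.115     ]
tab [ 0.44565288 -0.1584891   0.133     ] [ 0.43608033 -0.15856208  0.133     ]
foot [0.45682727 0.27819869 0.007     ]
foot [0.42640648 0.17309508 0.007     ]
foot [0.48165833 0.15813155 0.007     ]
handle top [0.45951649 0.18552384 0.142     ] bot [0.45632403 0.18329865 0.092     ]
scene [0.46462194 0.1874379  0.142     ]
scene [0.46426175 0.18810197 0.092     ]
(array([0.45923391, 0.18408278, 0.14626238]), np.float64(0.0017591036675284027))
key [0.50902233 0.25350995 0.08      ] [0.45211839 0.25655151 0.08      ]
```

Request:
move_arm([
  [0,0,-88.5,0.293,-0.34,0.03,1],
  [0,0,-88.5,0.293,-0.34,0.03,1],
  [0,0,-88.5,0.293,-0.34,0.03,1],
  [0,0,-88.5,0.293,-0.34,0.03,1],
  [0,0,-88.5,0.293,-0.34,0.03,1],
  [0,0,-88.5,0.293,-0.34,0.03,1],
  [0,0,-88.5,0.293,-0.34,0.03,1],
  [0,0,-88.5,0.293,-0.34,0.03,1],
  [0,0,-88.5,0.293,-0.34,0.03,1],
  [0,0,-88.5,0.293,-0.34,0.03,1],
  [0,0,-88.5,0.293,-0.34,0.03,1],
  [0,0,-88.5,0.293,-0.34,0.03,1],
])

```text
time_s: 1.3
tool_pos: [0.4592, 0.1839, 0.2541]
tool_rot: [-0.0, 0.799, 0.601, -0.0]
force: [0.0, -0.7, 0.8]
width: 1.0
finger_force: 0.0
```

Run:
```python
from h import *
s=snap("scene","s1");t=snap("top","t1")
print(env.read_state()["tool_pos"],env.read_state()["tool_rot"])
for n in("scene","top"): print(proj(n,(.459,.184,.117)))
z=lambda im,x,y,k:cv2.resize(im[y:y+300//k,x:x+400//k],(400,300),interpolation=cv2.INTER_CUBIC)
cv2.imwrite("pics/z1.png",np.hstack([z(s,190,150,3),z(t,180,190,3)]))
```

```text
[0.45894855 0.18438039 0.25427912] [-5.56313297e-05  7.98439466e-01  6.02075060e-01 -1.95889774e-04]
[252.75898345 221.88275683]
[245.73185412 247.89710774]
```

View pics/z1.png

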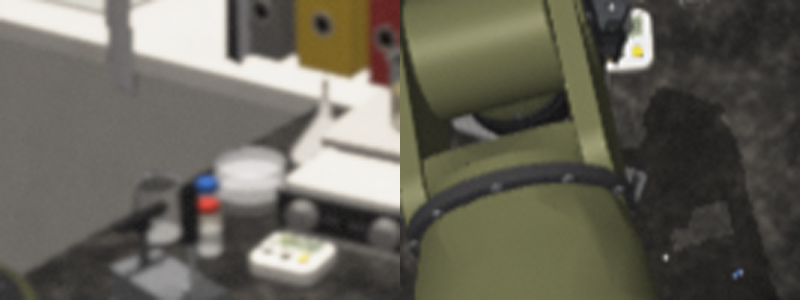

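Request:
move_arm([
  [0,0,0,0,0,-0.04,1],
  [0,0,0,0,0,-0.08,1],
  [0,0,0,0,0,-0.11,1],
  [0,0,0,0,0,-0.129,1],
  [0,0,0,0,0,-0.129,1],
  [0,0,0,0,0,-0.129,-1],
  [0,0,0,0,0,-0.129,-1],
  [0,0,0,0,0,-0.129,-1],
  [0,0,0,0,0,-0.129,-1],
  [0,0,0,0,0,-0.129,-1],
  [0,0,0,0,0,-0.129,-1],
  [0,0,0,0,0,-0.129,-1],
])

```text
time_s: 2.6
tool_pos: [0.4591, 0.1843, 0.1255]
tool_rot: [0.0, 0.799, 0.601, 0.0]
force: [-0.4, -0.3, 0.7]
width: 0.438
finger_force: 0.0
```

Run:
```python
from h import *
print(env.read_state())
```

```text
{'time_s': 2.6, 'joints': array([3.07688751e-01, 2.87978116e-01, 1.78374270e+00, 1.68876918e-05,
       1.06978065e+00, 5.88261677e-01]), 'joint_velocities': array([-0.00194845,  0.00038154, -0.00083261,  0.00061897,  0.00143005,
       -0.00109975]), 'joint_torque': array([ 5.92647877e-03, -4.83880913e+01, -3.11524951e+01,  6.22229604e-02,
       -2.55085621e-02, -8.87606275e-04]), 'tool_pos': array([0.45912304, 0.18430806, 0.12551559]), 'tool_rot': array([8.10434749e-06, 7.99035046e-01, 6.01284453e-01, 4.54713747e-05]), 'force': array([-0.37356052, -0.30090285,  0.6551323 ]), 'ft_torque': array([-0.09218303,  0.06431156, -0.0339064 ]), 'finger_force': 0.0, 'width': 0.43846710962175744}
```

Still closing; give it more time.

Request:
move_arm([
  [0,0,0,0,0,0,-1],
  [0,0,0,0,0,0,-1],
  [0,0,0,0,0,0,-1],
  [0,0,0,0,0,0,-1],
  [0,0,0,0,0,0,-1],
  [0,0,0,0,0,0,-1],
  [0,0,0,0,0,0,-1],
  [0,0,0,0,0,0,-1],
])

```text
time_s: 3.4
tool_pos: [0.4591, 0.1843, 0.1254]
tool_rot: [0.0, 0.799, 0.601, 0.0]
force: [0.3, -0.8, -0.8]
width: 0.175
finger_force: 30.0
```

Request:
move_arm([
  [0,0,0,0,0,0.02,-1],
  [0,0,0,0,0,0.05,-1],
  [0,0,0,0,0,0.1,-1],
  [0,0,0,0,0,0.15,-1],
  [0,0,0,-0.005,-0.05,0.15,-1],
  [0,0,0,-0.01,-0.1,0.15,-1],
  [0,0,0,-0.015,-0.15,0.15,-1],
  [0,0,0,-0.02,-0.2,0.15,-1],
  [0,0,0,-0.022,-0.25,0.15,-1],
  [0,0,0,-0.022,-0.279,0.14,-1],
  [0,0,0,-0.022,-0.279,0.13,-1],
  [0,0,0,-0.022,-0.279,0.13,-1],
])

```text
time_s: 4.6
tool_pos: [0.4365, -0.0947, 0.2542]
tool_rot: [-0.001, 0.799, 0.601, -0.001]
force: [-0.0, -0.5, -0.1]
width: 0.182
finger_force: 30.0
```

Run:
```python
from h import *
s=snap("scene","s2");t=snap("top","t2")
r=env.read_state();print(r["tool_pos"],r["force"],r["ft_torque"],r["width"])
p=r["tool_pos"]
for n in("scene","top"): print(n,proj(n,p-[0,0,.118]),proj(n,p-[0,0,.04]),proj(n,(.437,-.0945,.115)))
z=lambda im,x,y,k:cv2.resize(im[y:y+300//k,x:x+400//k],(400,300),interpolation=cv2.INTER_CUBIC)
a=cv2.resize(s[210:285,300:400],(800,600),interpolation=cv2.INTER_CUBIC)
cv2.imwrite("pics/z2.png",a); cv2.imwrite("pics/z2t.png",z(t,310,200,4))
```

```text
[ 0.43714754 -0.09387684  0.25557255] [-0.38471838 -0.04900994 -0.1128309 ] [-0.04696479  0.06544344  0.0217909 ] 0.176290288620601
scene [349.95143773 248.67391484] [351.24256995 215.3785095 ] [349.81371064 258.03862124]
top [354.32757598 259.14826504] [357.10682217 253.51967975] [353.83563373 260.70195728]
```

View pics/z2.png

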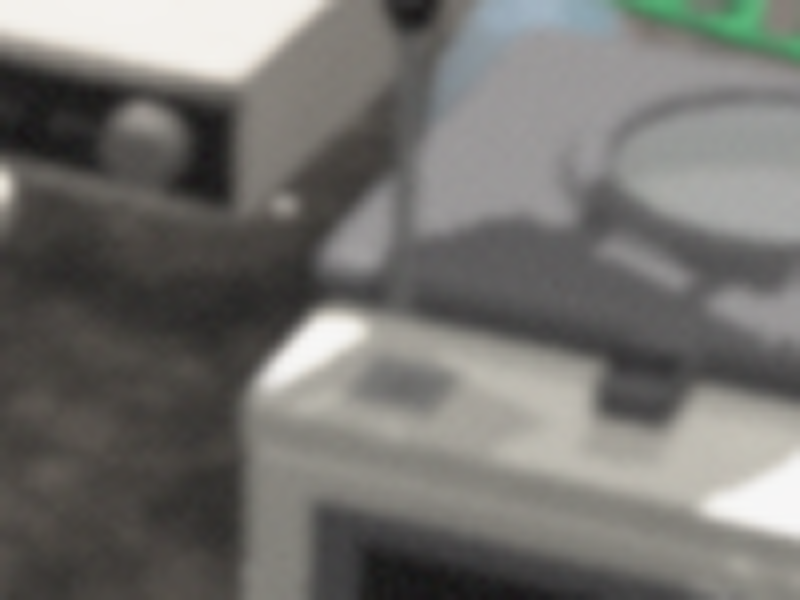

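View pics/z2t.png

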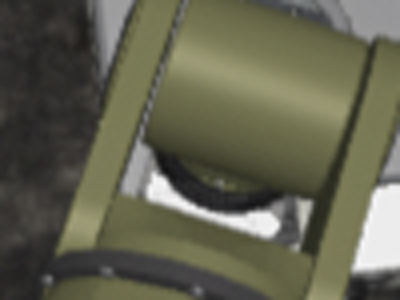

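Run:
```python
from h import *
print(onz("scene",350.0,248.1,.137),onz("scene",349.9,257.4,.115))
s=cv2.imread("pics/s2.png");g=cv2.cvtColor(s,cv2.COLOR_BGR2GRAY)
print(g[240:264,342:360])
```

```text
[ 0.44031004 -0.09224394  0.137     ] [ 0.43948652 -0.09331638  0.115     ]
[[142 153 156 156 151 145 129 109 101 101 101 101  98  97  97  94  92  93]
 [148 157 159 159 153 140 117 101  95  96  92  93  94  94  92  93  93  92]
 [139 148 153 156 148 131 107  96  94  95  92  93  94  94  93  93  92  92]
 [120 126 133 133 126 111  96  93  94  96  93  94  94  94  95  94  92  94]
 [ 97 102 105 104  98  89  88  89  94  93  91  91  92  93  94  95  93  93]
 [ 78  82  85  82  78  77  82  88  92  89  84  84  86  88  89  91  91  92]
 [ 74  73  73  73  67  71  79  89  91  88  80  78  79  83  83  86  86  86]
 [ 96  94  86  80  75  75  85  90  91  82  73  72  72  74  74  77  77  82]
 [142 134 125 113 102  98  99 100  95  86  76  70  68  66  69  71  72  72]
 [201 194 177 156 140 132 128 122 115 107  95  86  78  74  71  71  69  67]
 [238 235 224 196 169 155 152 148 143 137 126 118 109 103  96  88  83  76]
 [244 242 233 212 178 165 161 159 159 156 152 146 143 137 128 122 115 108]
 [242 235 218 195 173 166 161 161 162 162 161 160 157 155 153 149 145 140]
 [224 207 185 171 163 158 156 158 161 159 161 161 163 166 165 162 159 159]
 [188 174 168 159 151 145 142 146 150 153 155 158 164 171 173 173 169 168]
 [167 163 159 152 139 129 127 129 132 136 139 144 151 163 172 176 178 178]
 [162 161 154 141 128 121 118 120 117 119 123 128 133 140 152 166 176 185]
 [161 155 142 131 121 117 114 112 109 110 114 116 120 125 137 156 170 180]
 [163 150 138 126 120 117 112 108 107 109 111 113 117 125 140 154 165 172]
 [167 154 140 132 126 122 118 114 111 112 114 116 124 132 147 157 163 166]
 [167 157 155 148 142 139 134 130 126 125 120 125 132 146 157 162 162 163]
 [164 163 161 159 157 154 153 149 146 140 137 137 146 156 162 163 162 163]
 [158 157 159 162 164 163 166 164 158 156 151 152 157 162 161 165 164 161]
 [144 147 150 155 159 164 168 169 165 161 160 160 164 164 164 164 163 162]]
```

Request:
move_arm([
  [0,0,0,0,0,-0.01,-1],
  [0,0,0,0,0,-0.018,-1],
  [0,0,0,0,0,-0.021,-1],
  [0,0,0,0,0,-0.022,-1],
  [0,0,0,0,0,-0.023,-1],
  [0,0,0,0,0,-0.024,-1],
  [0,0,0,0,0,-0.024,-1],
])

```text
time_s: 5.4
tool_pos: [0.4371, -0.0947, 0.2315]
tool_rot: [0.0, 0.799, 0.601, 0.0]
force: [-0.1, 0.0, -1.0]
width: 0.173
finger_force: 30.0
```

Request:
move_arm([
  [0,0,0,0,0,-0.001,-1],
  [0,0,0,0,0,-0.002,-1],
  [0,0,0,0,0,-0.002,-1],
])

```text
time_s: 5.7
tool_pos: [0.4371, -0.0947, 0.2294]
tool_rot: [-0.0, 0.799, 0.601, -0.0]
force: [-0.2, 0.8, -1.3]
width: 0.17
finger_force: 30.0
```

Request:
move_arm([
  [0,0,0,0,0,-0.001,-1],
  [0,0,0,0,0,-0.0015,-1],
  [0,0,0,0,0,-0.0015,-1],
])

```text
time_s: 6.0
tool_pos: [0.4371, -0.0947, 0.2279]
tool_rot: [-0.0, 0.799, 0.601, -0.0]
force: [-0.6, -0.5, 0.4]
width: 0.175
finger_force: 30.0
```

Request:
move_arm([
  [0,0,0,0,0,-0.001,-1],
  [0,0,0,0,0,-0.002,-1],
  [0,0,0,0,0,-0.003,-1],
  [0,0,0,0,0,-0.003,-1],
])

```text
time_s: 6.4
tool_pos: [0.4371, -0.0947, 0.2248]
tool_rot: [-0.0, 0.799, 0.601, -0.0]
force: [0.0, -1.3, -0.8]
width: 0.179
finger_force: 30.0
```

Request:
move_arm([
  [0,0,0,0,0,-0.001,-1],
  [0,0,0,0,0,-0.002,-1],
  [0,0,0,0,0,-0.003,-1],
  [0,0,0,0,0,-0.003,-1],
])

```text
time_s: 6.8
tool_pos: [0.4371, -0.0947, 0.2218]
tool_rot: [-0.0, 0.799, 0.601, -0.0]
force: [0.5, -1.9, -0.9]
width: 0.175
finger_force: 30.0
```

Request:
move_arm([
  [0,0,0,0,-0.0005,-0.001,-1],
  [0,0,0,0,-0.0005,-0.003,-1],
  [0,0,0,0,-0.0005,-0.005,-1],
  [0,0,0,0,-0.0005,-0.005,-1],
])

```text
time_s: 7.2
tool_pos: [0.437, -0.0951, 0.2166]
tool_rot: [-0.0, 0.799, 0.601, -0.0]
force: [-0.2, -0.5, -0.7]
width: 0.175
finger_force: 30.0
```

Request:
move_arm([
  [0,0,0,0,0,-0.001,-1],
  [0,0,0,0,0,-0.002,-1],
  [0,0,0,0,0,-0.003,-1],
  [0,0,0,0,0,-0.003,-1],
])

```text
time_s: 7.6
tool_pos: [0.4371, -0.0952, 0.2138]
tool_rot: [-0.0, 0.799, 0.601, -0.0]
force: [-0.6, -0.7, -1.0]
width: 0.172
finger_force: 30.0
```

Request:
move_arm([
  [0,0,0,0,0,-0.001,-1],
  [0,0,0,0,0,-0.002,-1],
  [0,0,0,0,0,-0.003,-1],
  [0,0,0,0,0,-0.004,-1],
  [0,0,0,0,0,-0.004,-1],
])

```text
time_s: 8.1
tool_pos: [0.4371, -0.0952, 0.2098]
tool_rot: [-0.0, 0.799, 0.601, -0.0]
force: [-0.8, -0.5, -0.5]
width: 0.174
finger_force: 30.0
```

Request:
move_arm([
  [0,0,0,0,0,-0.001,-1],
  [0,0,0,0,0,-0.002,-1],
  [0,0,0,0,0,-0.003,-1],
  [0,0,0,0,0,-0.004,-1],
  [0,0,0,0,0,-0.004,-1],
])

```text
time_s: 8.6
tool_pos: [0.4372, -0.0952, 0.206]
tool_rot: [0.0, 0.799, 0.601, 0.0]
force: [-1.0, -0.4, 2.5]
width: 0.178
finger_force: 30.0
```

Request:
move_arm([
  [0,0,0,0,0,-0.001,-1],
  [0,0,0,0,0,-0.002,-1],
  [0,0,0,0,0,-0.003,-1],
  [0,0,0,0,0,-0.003,-1],
])

```text
time_s: 9.0
tool_pos: [0.4372, -0.0952, 0.2031]
tool_rot: [0.0, 0.799, 0.601, 0.0]
force: [-0.4, -1.0, 4.8]
width: 0.174
finger_force: 30.0
```

Request:
move_arm([
  [0,0,0,0,0,-0.001,-1],
  [0,0,0,0,0,-0.002,-1],
  [0,0,0,0,0,-0.002,-1],
])

```text
time_s: 9.3
tool_pos: [0.4372, -0.0953, 0.2012]
tool_rot: [0.0, 0.799, 0.601, 0.0]
force: [-0.8, -0.4, 5.7]
width: 0.172
finger_force: 30.0
```

Run:
```python
from h import *
a=cv2.imread("pics/s2.png");s=snap("scene","s3");print(cv2.absdiff(a,s)[230:290,370:450].mean(), cv2.absdiff(a,s)[215:250,380:440].mean())
```

```text
3.118611111111111 2.6161904761904764
```

Request:
move_arm([
  [0,0,0,0,0,-0.001,-1],
  [0,0,0,0,0,-0.001,-1],
])

```text
time_s: 9.55
tool_pos: [0.4372, -0.0952, 0.2002]
tool_rot: [0.0, 0.799, 0.601, 0.0]
force: [-1.9, -0.1, 6.2]
width: 0.173
finger_force: 30.0
```

Request:
move_arm([
  [0,0,0,0,0,-0.0005,-1],
  [0,0,0,0,0,-0.001,-1],
  [0,0,0,0,0,-0.001,-1],
])

```text
time_s: 9.85
tool_pos: [0.4372, -0.0953, 0.1992]
tool_rot: [0.0, 0.799, 0.601, 0.0]
force: [-0.7, -0.7, 6.7]
width: 0.171
finger_force: 30.0
```

Run:
```python
from h import *
a=cv2.imread("pics/s2.png");s=snap("scene","s4");print(cv2.absdiff(a,s)[230:290,370:450].mean(), cv2.absdiff(a,s)[215:250,380:440].mean(),env.read_state()["force"])
```

```text
8.29125 6.915079365079365 [-1.33783009  0.47989735  5.83614248]
```

Request:
move_arm([
  [0,0,0,0,0,0,-1],
  [0,0,0,0,0,0,-1],
  [0,0,0,0,0,0,-1],
  [0,0,0,0,0,0,-1],
  [0,0,0,0,0,0,-1],
])

```text
time_s: 10.4
tool_pos: [0.4372, -0.0953, 0.1993]
tool_rot: [0.0, 0.799, 0.601, 0.0]
force: [-1.2, -0.1, 6.0]
width: 0.177
finger_force: 30.0
```

Run:
```python
from h import *
s=snap("scene","s5")
cv2.imwrite("pics/z5.png",cv2.resize(s[180:300,315:475],(800,600),interpolation=cv2.INTER_CUBIC))
```

```text
(no output)
```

View pics/z5.png

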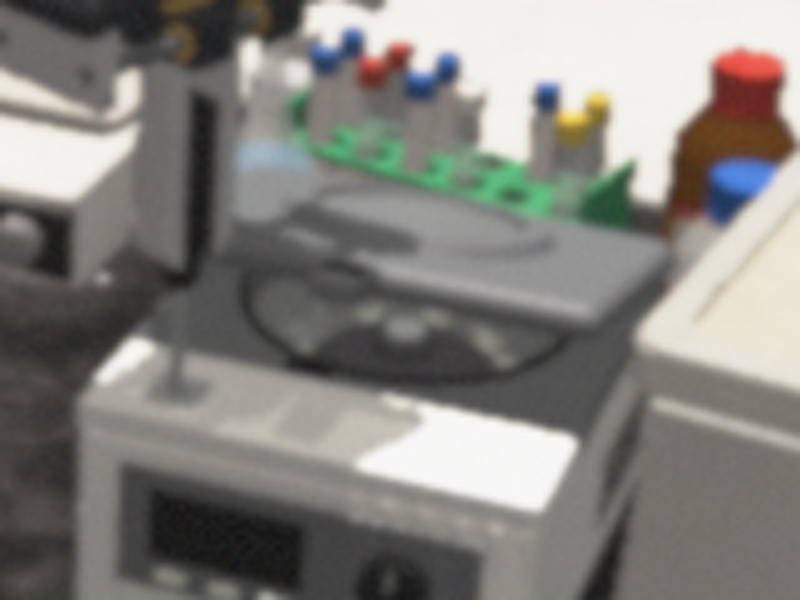

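Request:
move_arm([
  [0,0,0,0,0,0.01,-1],
  [0,0,0,0,0,0.04,-1],
  [0,0,0,0,0,0.085,-1],
  [0,0,0,0.002,0.04,0.085,-1],
  [0,0,0,0.006,0.09,0.085,-1],
  [0,0,0,0.01,0.14,0.085,-1],
  [0,0,0,0.014,0.19,0.085,-1],
  [0,0,0,0.018,0.24,0.085,-1],
  [0,0,0,0.022,0.2795,0.08,-1],
  [0,0,0,0.022,0.2795,0.06,-1],
  [0,0,0,0.022,0.2795,0.0,-1],
  [0,0,0,0.022,0.2795,-0.02,-1],
])

```text
time_s: 11.65
tool_pos: [0.4581, 0.1845, 0.1765]
tool_rot: [-0.0, 0.799, 0.602, -0.001]
force: [0.5, 0.7, -0.8]
width: 0.175
finger_force: 30.0
```

Request:
move_arm([
  [0,0,0,0,0,-0.005,-1],
  [0,0,0,0,0,-0.01,-1],
  [0,0,0,0,0,-0.013,-1],
  [0,0,0,0,0,-0.016,-1],
  [0,0,0,0,0,-0.018,-1],
  [0,0,0,0,0,-0.018,-1],
])

```text
time_s: 12.25
tool_pos: [0.4592, 0.1843, 0.1612]
tool_rot: [0.0, 0.799, 0.601, 0.0]
force: [0.1, -0.1, -1.1]
width: 0.173
finger_force: 30.0
```

Request:
move_arm([
  [0,0,0,0,0,-0.002,-1],
  [0,0,0,0,0,-0.004,-1],
  [0,0,0,0,0,-0.006,-1],
  [0,0,0,0,0,-0.009,-1],
  [0,0,0,0,0,-0.012,-1],
  [0,0,0,0,0,-0.012,-1],
])

```text
time_s: 12.85
tool_pos: [0.459, 0.1843, 0.1485]
tool_rot: [-0.0, 0.799, 0.601, -0.0]
force: [0.7, -0.3, -1.5]
width: 0.178
finger_force: 30.0
```

Request:
move_arm([
  [0,0,0,0,0,-0.005,-1],
  [0,0,0,0,0,-0.01,-1],
  [0,0,0,0,0,-0.015,-1],
  [0,0,0,0,0,-0.019,-1],
  [0,0,0,0,0,-0.022,-1],
  [0,0,0,0,0,-0.022,-1],
])

```text
time_s: 13.45
tool_pos: [0.459, 0.1843, 0.1265]
tool_rot: [-0.0, 0.799, 0.601, -0.0]
force: [2.0, -0.1, -0.5]
width: 0.178
finger_force: 30.0
```

Request:
move_arm([
  [0,0,0,0,0,-0.001,-1],
  [0,0,0,0,0,-0.001,0.1],
  [0,0,0,0,0,-0.001,0.1],
  [0,0,0,0,0,-0.001,0.1],
  [0,0,0,0,0,-0.001,0.1],
  [0,0,0,0,0,-0.001,0.1],
  [0,0,0,0,0,-0.001,0.1],
  [0,0,0,0,0,-0.001,0.1],
  [0,0,0,0,0,0.03,0.1],
  [0,0,0,0,0,0.08,0.1],
  [0,0,0,0,0,0.13,0.1],
  [0,0,0,0,0,0.18,0.1],
])

```text
time_s: 14.65
tool_pos: [0.4587, 0.1842, 0.3091]
tool_rot: [0.0, 0.799, 0.601, 0.0]
force: [0.2, -1.4, -0.8]
width: 0.552
finger_force: 0.0
```

Run:
```python
from h import *
s=snap("scene","s6")
r=env.read_state();print(r["tool_pos"],r["width"])
# tab: locus over theta projected in scene
yaw=.122; X=np.array([np.cos(yaw),np.sin(yaw)]);Y=np.array([-np.sin(yaw),np.cos(yaw)])
top=onz("top",*((621-400+.5)/4-.5+325,(205+140+.5)/4-.5+175),.133)[:2] # rough tab end
c=np.mean([[.45924,-.05945],[.4836,-.2612],[.40637,-.06408],[.4322,-.26249]],0)  # deck middle (30 mm behind front)
C=c+X*(.115-.030); H=C+X*.102
print("centre",C,"hinge",H,"tab0",H-.185*X,"toptab end",top,"r end",(H-top)@X)
for th in np.arange(.2,.75,.1):
    f=lambda r,n:[*(H-X*(r*np.cos(th)-n*np.sin(th))),.121+r*np.sin(th)+n*np.cos(th)]
    print(round(th,2),proj("scene",f(.199,.0055)),proj("scene",f(.185,.0055)))
a=s[190:250,350:430];b=s[195:255,215:295]
cv2.imwrite("pics/z6.png",np.hstack([cv2.resize(q,(400,300),interpolation=cv2.INTER_CUBIC) for q in(a,b)]))
```

```text
[0.46026545 0.1847262  0.31742358] 0.5503938684970233
centre [ 0.52972071 -0.15146071] hinge [ 0.63096257 -0.13904755] tab0 [ 0.44733763 -0.1615616 ] toptab end [ 0.43608033 -0.15856208] r end 0.1958085967050839
0.2 [380.26023575 245.1296673 ] [382.42480318 243.44073753]
0.3 [381.72485049 235.6808454 ] [383.78524195 234.74331352]
0.4 [383.49133484 226.06201054] [385.41913985 225.89783765]
0.5 [385.53569653 216.41461898] [387.30471389 217.0311003 ]
0.6 [387.82825502 206.8819301 ] [389.41524439 208.2713017 ]
0.7 [390.33444333 197.60496153] [391.71976338 199.74461269]
```

View pics/z6.png

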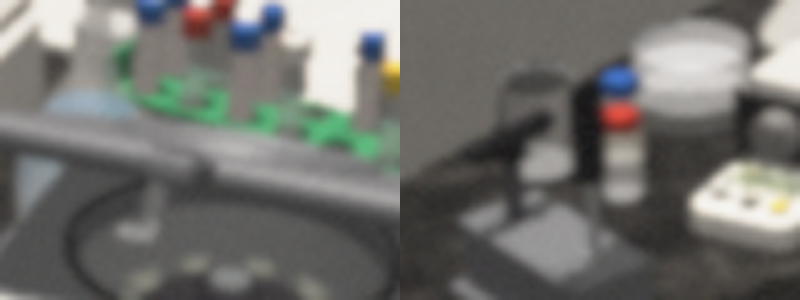

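Run:
```python
from h import *
t=snap("top","t6")
yaw=.122; X=np.array([np.cos(yaw),np.sin(yaw)]);H=np.array([.631,-.137])
for th in (.35,.45,.55):
    f=lambda r,n:[*(H-X*(r*np.cos(th)-n*np.sin(th))),.121+r*np.sin(th)+n*np.cos(th)]
    print(th,proj("top",f(.199,.0065)),proj("top",f(.166,.0065)),f(.187,0))
cv2.imwrite("pics/z7.png",cv2.resize(t[180:280,325:425],(600,600),interpolation=cv2.INTER_CUBIC))
```

```text
0.35 [383.94984714 251.78491883] [381.76973901 240.1167631 ] [np.float64(0.45664296382992986), np.float64(-0.15837772582770432), np.float64(0.1851218899941694)]
0.45 [384.68107159 246.88016184] [382.33337275 235.92307554] [np.float64(0.4638679491676395), np.float64(-0.15749187826427083), np.float64(0.20233855487880004)]
0.55 [385.28527124 241.16411076] [382.7913181  231.09941843] [np.float64(0.4727628627107553), np.float64(-0.15640128262693515), np.float64(0.2187425118100333)]
```

View pics/z7.png

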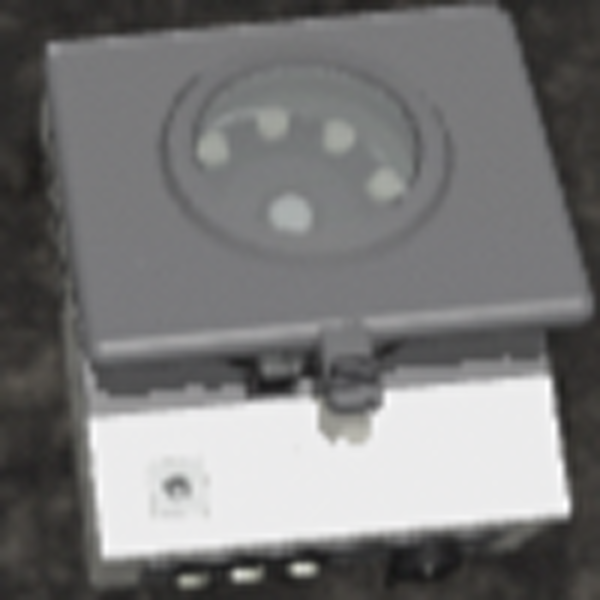

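Request:
move_arm([
  [0,0,-67,0.002,-0.34,0,0.1],
  [0,0,-67,0.002,-0.34,0,0.1],
  [0,0,-67,0.002,-0.34,0,0.1],
  [0,0,-67,0.002,-0.34,0,0.1],
  [0,0,-67,0.002,-0.34,0,0.1],
  [0,0,-67,0.002,-0.34,0,0.1],
  [0,0,-67,0.002,-0.34,0,0.1],
  [0,0,-67,0.002,-0.34,0,0.1],
  [0,0,-67,0.002,-0.34,0,0.1],
  [0,0,-67,0.002,-0.34,0,0.1],
  [0,0,-67,0.002,-0.34,0,0.1],
  [0,0,-67,0.002,-0.34,0,0.1],
])

```text
time_s: 15.95
tool_pos: [0.4612, -0.155, 0.307]
tool_rot: [0.0, 0.998, 0.062, 0.0]
force: [0.4, -0.2, -0.6]
width: 0.551
finger_force: 0.0
```

Request:
move_arm([
  [0,0,0,0,0,-0.04,0.1],
  [0,0,0,0,0,-0.07,0.1],
  [0,0,0,0,0,-0.09,0.1],
  [0,0,0,0,0,-0.101,0.1],
  [0,0,0,0,0,-0.101,0.1],
  [0,0,0,0,0,-0.101,-1],
  [0,0,0,0,0,-0.101,-1],
  [0,0,0,0,0,-0.101,-1],
  [0,0,0,0,0,-0.101,-1],
  [0,0,0,0,0,-0.101,-1],
  [0,0,0,0,0,-0.101,-1],
  [0,0,0,0,0,-0.101,-1],
])

```text
time_s: 17.15
tool_pos: [0.4615, -0.1572, 0.2067]
tool_rot: [0.002, 0.998, 0.06, 0.001]
force: [1.0, -10.5, 0.7]
width: 0.229
finger_force: 30.0
```

Run:
```python
import numpy as np
from station import env
r=env.read_state();print(r["width"],r["finger_force"],r["force"],r["tool_pos"])
yaw=.122;p0=None
for th in np.linspace(.46,1.36,13):
    p=np.array([-.191*np.cos(th)*np.cos(yaw),-.191*np.cos(th)*np.sin(yaw),.191*np.sin(th)])
    if p0 is None:p0=p
    print(round(th,3),np.round(p-p0,4))
```

```text
0.22932530795228587 30.011816918849945 [  0.99419176 -10.46035428   0.67982862] [ 0.46152577 -0.15717238  0.2067473 ]
0.46 [0. 0. 0.]
0.535 [0.0068 0.0008 0.0126]
0.61 [0.0145 0.0018 0.0246]
0.685 [0.0231 0.0028 0.036 ]
0.76 [0.0325 0.004  0.0468]
0.835 [0.0426 0.0052 0.0568]
0.91 [0.0535 0.0066 0.066 ]
0.985 [0.0651 0.008  0.0744]
1.06 [0.0772 0.0095 0.0818]
1.135 [0.0898 0.011  0.0884]
1.21 [0.1029 0.0126 0.0939]
1.285 [0.1164 0.0143 0.0985]
1.36 [0.1302 0.016  0.102 ]
```

Request:
move_arm([
  [0,0,0,0,-0.003,0,-1],
  [0,0,0,0.003,-0.003,0.006,-1],
  [0,0,0,0.007,-0.002,0.0125,-1],
  [0,0,0,0.0145,-0.001,0.0245,-1],
  [0,0,0,0.023,0.0,0.036,-1],
  [0,0,0,0.0325,0.001,0.047,-1],
  [0,0,0,0.0325,0.001,0.047,-1],
])

```text
time_s: 17.85
tool_pos: [0.4942, -0.1534, 0.2539]
tool_rot: [-0.001, 0.998, 0.061, 0.0]
force: [-4.9, 7.7, 3.2]
width: 0.231
finger_force: 30.0
```

Request:
move_arm([
  [0,0,0,0.01,0.003,0.01,-1],
  [0,0,0,0.021,0.004,0.019,-1],
  [0,0,0,0.0325,0.0055,0.0275,-1],
  [0,0,0,0.0445,0.007,0.035,-1],
  [0,0,0,0.057,0.0085,0.0415,-1],
  [0,0,0,0.0705,0.01,0.047,-1],
  [0,0,0,0.084,0.0115,0.0515,-1],
  [0,0,0,0.0975,0.0135,0.055,-1],
  [0,0,0,0.0975,0.0135,0.055,-1],
])

```text
time_s: 18.75
tool_pos: [0.5919, -0.1402, 0.3086]
tool_rot: [-0.001, 0.998, 0.061, 0.0]
force: [-2.5, 6.1, 5.5]
width: 0.235
finger_force: 30.0
```

Request:
move_arm([
  [0,0,0,0,0,0,0],
  [0,0,0,0,0,0,0],
  [0,0,0,0,0,0,0],
  [0,0,0,0,0,0,0],
  [0,0,0,0,0,0,0],
  [0,0,0,0,0,0,0],
  [0,0,0,0,0,0.02,0],
  [0,0,0,0,0,0.05,0],
  [0,0,0,-0.01,0,0.07,0],
  [0,0,0,-0.05,0.05,0.07,0],
  [0,0,0,-0.09,0.09,0.07,0],
  [0,0,0,-0.09,0.09,0.07,0],
])

```text
time_s: 19.95
tool_pos: [0.4991, -0.0492, 0.3787]
tool_rot: [0.0, 0.998, 0.061, 0.001]
force: [1.5, -0.5, 0.7]
width: 0.497
finger_force: 0.0
```

Run:
```python
from h import *
s=snap("scene","s8");print(env.read_state()["force"],env.read_state()["tool_pos"])
cv2.imwrite("pics/z8.png",cv2.resize(s[120:300,220:460],(800,600),interpolation=cv2.INTER_CUBIC))
```

```text
[-0.99464632  1.56049695  0.08181503] [ 0.4984607  -0.04824247  0.3792591 ]
```

View pics/z8.png

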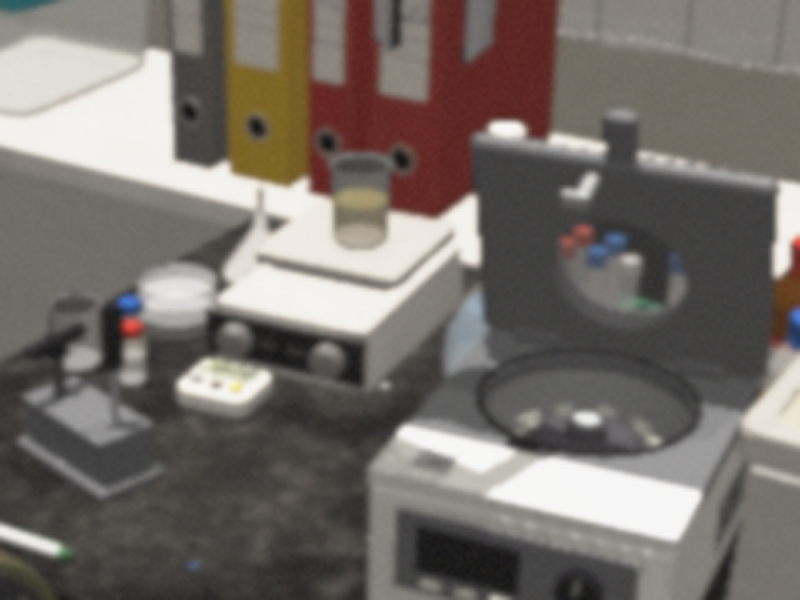

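Run:
```python
from h import *
a=cv2.imread("pics/scene0.png");b=cv2.imread("pics/s8.png")
d=cv2.absdiff(a,b).max(2)[200:250,235:275];print(d.max(),d.mean())
if d.max()<60: print(env.hand_in())
```

```text
49 3.57
the job is handed in; nothing more can be done
None
```

The pin tripped the latch and stands back in its socket. The lid is swung open to about 1.36 rad by my estimate, and I handed the job in at about 20 s with contact forces around 7 N. The hand-in returned no verdict; in the last picture the lid is up and the pin and stand look as they did at the start.

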